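Clip the test weight onto the load cell

ROBOT

A 7-joint arm with a two-finger parallel gripper is mounted at the origin on a cart in front of the work surface, level with it; the furniture and walls round the work are solid. World frame = base frame: x ahead of the robot, y to its left, z up, the work surface at z = 0. Lengths are in mm, angles in rad, forces in N, time in s.
With the tool pointing down it reaches from about 425 to 875 mm from the base axis. Payload 8.4 kg.
Tool frame: the origin (TCP) lies between the finger pads; the fingertips stand 11 mm ahead of it and the grasp point (between the pads) lies 8 mm behind it; z points along the fingers, y is the line along which they close (so a half turn about z gives the same grasp; the last joint's range is limited). The gripper opens to 85 mm and grips with 20 to 120 N. Pads are 22 mm wide; open, the fingers measure 114 mm over their backs; the gripper's body (76 mm by 85 mm) begins 54 mm behind the grasp point. The pads swing forward as they close: fully open they stand 13 mm farther back than shut.
Start: joints at [-1.37, 0.333, 0.04, 1.465, -0.013, 1.343, -0.059], TCP at [191.966, 620.978, 242.308] pointing down, gripper open.
Joint ranges: [-2.58, 2.58], [-0.38, 2.09], [-1.3, 1.39], [0.25, 2.4], [-1.5, 4.64], [0.08, 2.09], [-2.65, 2.65]. Speed limits (rad/s): [2.22, 2.22, 2.79, 2.79, 3.14, 3.14, 3.14].

INTERFACE

Orientations are given as a unit quaternion [w, x, y, z].
In Python, from rig import sensors, viewer, hand_in gives the robot as it stands.
- The arm moves only by the tool move_arm, never from a script. Its arguments are lists of equal length, an entry for each row: "linear": the shift along the tool's x, y, z in mm, a list of three; "twist": the turn, a rotation vector about the tool's x, y, z in rad, a list of three. A call has 1 to 20 rows; each row shifts and turns the commanded pose from where the row before left it, along the tool's axes as they then stand; what a row does not reach is not made up. A row lasts 1/8 s, in which the tool goes at most 62.5 mm and 10.7 degrees, less where a joint would pass 70% of its speed; a pose out of reach is approached as far as the arm can. A call with a gripper value outside its range is refused whole. "hand" is the opening, from 0 (shut) to 1 (fully open), set as the call begins (left out, the last holds). The fingers move at their own pace and stop on an object; the grip force is fixed at half the most. Time passes only in rows, so rows that do not move let the fingers close. It gives the time, the measured TCP pose, the force, the opening and the grip force at its end, in the units of the state.
- sensors.sense(): the state, without advancing time (a new reading comes with each control period).
- viewer.read_camera(name): name is "side" or "top"; returns the picture (384x512x3 uint8, red, green, blue); there is no depth.
- viewer.camera_model(name): a dict with "mtx" (3x3 intrinsics, pixels), "k1" (the pictures are not rectified: a ray, as slopes to the right and down, at radius r is drawn at 1 + k1 r^2 times it, then the intrinsics apply), "pose" (4x4, takes a point from camera to world coordinates). Camera axes: x right, y down, z forward; pixel columns grow to the right and rows downward; lengths in mm; the calibration is good to about 2 mm. A picture is of the moment at which its call begins. camera_model takes no time and is no camera call.
- hand_in(): hands the job in; it is judged then, once.
The state is a dict: "clock": time; "joint_positions": joint angles; "qd": joint speeds; "tau": joint torques, N m; "position": TCP position; "eef_rot": TCP orientation; "ft_force": force on the tool from outside, world axes, zero at the start; "wrist_torque": the same for the moment, N m; "width": finger opening in mm; "gripper_force": force on a finger pad.
Only numpy, scipy, OpenCV 4.12 (cv2) and the standard library are available. Lean on these libraries where they do the work, as an engineer would, in place of code of your own. Each camera call takes 0.05 s, during which the arm holds its last target. There are 200 camera calls.

TASK

Clip the steel test weight onto the load cell (it has a flat tab at its back to hold it by): bring its snap hook in front of the steel stirrup that hangs under the load cell, and push until the stirrup's lower bar has forced the sprung gate open and the gate has snapped shut behind it. Leave the weight hanging still and upright from the bar, clear of everything else; handle the load cell gently and leave the things round about where they stand.

Things in the scene. Friction and masses are not known exactly. Their poses are not given: they have to be found in the camera images.
- hanger: Test weight, one loose steel piece 150 mm tall, 0.2-0.45 kg: round weight (60 mm wide, 42 high), above it a flat grip tab, above that an upright snap hook (62 mm wide, 12 thick; its lower edge 78 mm up). Origin: centre of its underside. Axes: z up; x to the hook's gate side, so the tab sticks out at the back, -x; y across its thickness.
- tab_centre (a point): Centre of the grip tab, 65 mm up and 65 mm behind (-x) the weight's centre line; axes as the weight. Tab: 12 mm thick (y), 32 high, ends 26 mm behind this point. The hook's spine stands 34-46 mm ahead of it and rises 85 mm above it, so a gripper pointing straight down would strike the hook: lean it back over -x by 30-45 deg, fingers closing along y.
- hook_crown (a point): Inside of the hook's crown, where the bar finally lies: on the weight's centre line, 139 mm up, i.e. 74 mm above and 65 ahead (+x) of tab_centre; axes as the weight. Top of the hook 11 mm above it. Nose 25 mm ahead, its lower end 12 mm below. Spine's inner face 19 mm behind. The bar enters below the nose: best with its centre 22-30 mm below this point.
- gate_tip (a point): Tip of the sprung gate, an 8 mm round bar 40 mm long. Shut, it stands upright 25 mm ahead (+x) of the crown, its hinge pin 51 mm below the crown; it opens inwards (to -x). Opening takes about 2.5 N at the tip, rising to 5 N. It snaps shut once the bar is some 13 mm behind the crown's centre line, or as the hook is then lowered on to the bar.
- gate (a joint): Opening of the gate, rad: 0 = shut, grows as the tip swings inwards, at most 1.25.
- stand: Fixed bench load-cell stand: base plate 170 x 140 x 14 mm, column 75 mm behind (+x) the draw-bar axis, cantilever with the grey load-cell housing (48 mm to the front and back of the axis, 30 to each side, underside 330 mm up), steel stirrup below. Origin: on the worktop under the axis. Axes: z up; x level, towards the column, away from the open front; y along the bar.
- drawbar_axis (a point): Point on the vertical draw-bar axis, 330 mm up; axes as the stand. Stirrup: closed upright frame of 8 mm round steel in the y-z plane of the axis, inside 52 mm wide and 52 high; its straight lower bar runs along y. Bar height is set by hand and NOT reported: centre 210-260 mm up; it stays put. See it or feel for it, e.g. with the hook's top from below. The hook goes on along +x.
- flask: Bystander: stoppered conical glass flask, 69 mm wide, 109 mm tall; origin at its underside.
- vial_a: Bystander: small vial, 23 mm wide, 47 mm tall; origin at its underside.
- wrench: Bystander: open-ended wrench lying flat, 168 x 42 x 11 mm; origin at its underside.
- tape_roll: Bystander: roll of tape, 51 mm wide, 19 mm high; origin at its underside.

How it is judged (in metres and radians):
On the way, in this order (a step that is already met when the one before it is completed fails the run):
1. the test weight is lifted off the worktop (height (world z) of hanger above 0.03 m), for 0.1 s.
2. at the load cell, the gate is pushed well open (over 0.35 rad) (value of joint gate above 0.35 rad and horizontal distance between hook_crown and drawbar_axis below 0.06 m), for 0.05 s.
At the end, for the whole second after the job is handed in: the gate is shut (under 0.1 rad); the weight hangs from the stirrup's lower bar (bearing on it with over 1 N, underside over 50 mm above the worktop, hook crown within 14 mm of the draw-bar axis across the bar and 26 mm along it), upright within 0.3 rad and still (under 0.05 m/s) (value of joint gate below 0.1 rad and x of hook_crown in the frame of drawbar_axis between -0.014 and 0.014 m and y of hook_crown in the frame of drawbar_axis between -0.026 and 0.026 m and height (world z) of hanger above 0.05 m and angle between hanger's own z axis and vertical below 0.3 rad and contact force between hanger and stand above 1 N and linear speed of hanger below 0.05 m/s); the robot touches nothing.
It fails at once if the load cell is shoved: over 40 N between the weight and the stand (contact force between hanger and stand above 40 N).
It fails at once if a bystander is moved over 30 mm (distance of any of flask, vial_a, wrench, tape_roll from where it was at the start of the episode above 0.03 m).
It also fails if it takes over 61 s, if anything falls off the work surface, if the arm or the gripper's body presses on something with over 40 N, if the wrist force passes 120 N, or if a joint passes its speed limit or range.

## Working session

There is one attempt and no reset: what is moved stays moved. The work goes in short steps, Python scripts to look and compute and a tool call to move; the robot and the scene stay as the last step left them, time stands still between calls to the robot, and variables do not carry over. Pictures are saved under pics/ and viewed, at most 10 in all, crops included, and the job is handed in when it is done.

Besides the shell and the picture viewer there is one more tool, called after ">>>" by a JSON object that holds its "op" and its "data", one argument or row to a line. move_arm: Moves the arm, as the interface text tells. Its arguments: {"type":"object","properties":{"linear":{"type":"array","items":{"type":"array","items":{"type":"number"}}},"twist":{"type":"array","items":{"type":"array","items":{"type":"number"}}},"hand":{"type":"number"}},"required":["linear","twist"]}

```bash
mkdir -p pics
python3 - <<'E'
from rig import sensors, viewer
import cv2,numpy as np
for n in("side","top"):
    im=viewer.read_camera(n); cv2.imwrite(f"pics/{n}0.png",cv2.resize(im[:,:,::-1],(800,600),interpolation=cv2.INTER_CUBIC))
    m=viewer.camera_model(n); print(n,np.array(m["mtx"]).tolist(),m["k1"],np.round(m["pose"],3).tolist())
s=sensors.sense();print(s)
E
```

```text
side [[447.69860073222236, 0.0, 258.50475192873375], [0.0, 447.69860073222236, 184.60427772602515], [0.0, 0.0, 1.0]] 0.029113292528904433 [[-0.99, -0.094, 0.108, 419.447], [-0.142, 0.566, -0.812, 899.152], [0.015, -0.819, -0.574, 932.217], [0.0, 0.0, 0.0, 1.0]]
top [[350.24485426784594, 0.0, 248.239931088709], [0.0, 350.24485426784594, 192.61188895985055], [0.0, 0.0, 1.0]] -0.10194083579965592 [[0.021, -0.984, 0.176, 350.567], [-1.0, -0.022, -0.004, -150.613], [0.008, -0.176, -0.984, 1317.753], [0.0, 0.0, 0.0, 1.0]]
{'clock': 0.1, 'joint_positions': array([-1.37017285,  0.33386596,  0.03987361,  1.46617762, -0.01340503,
        1.34330339, -0.05849335]), 'qd': array([ 4.64576840e-05, -1.79728583e-03,  8.28499472e-04, -2.76202866e-03,
        2.55359075e-03,  6.91654602e-04, -5.85824781e-04]), 'tau': array([ 4.49519983e-03, -6.60003376e+01,  1.37037802e+00, -4.06472254e+01,
        1.69745972e-02,  8.73220735e-03, -3.93784163e-06]), 'position': array([191.88300602, 620.61764375, 241.49612578]), 'eef_rot': array([-6.38081895e-05,  1.49355916e-01,  9.88783220e-01, -7.41430235e-04]), 'ft_force': array([-0.35071924, -0.48911399,  0.39281387]), 'wrist_torque': array([ 0.01757104,  0.04918724, -0.03558638]), 'gripper_force': 0.0, 'width': 85.33931455637888}
```

View pics/side0.png

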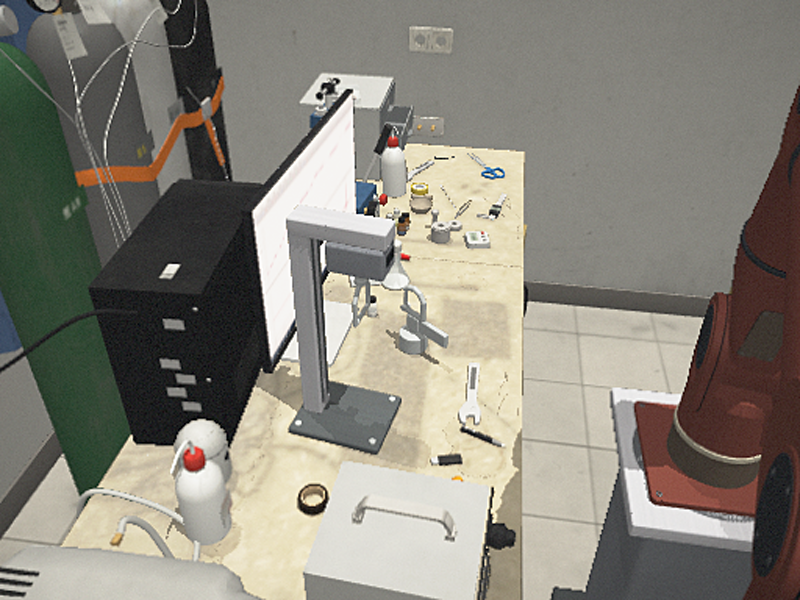

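View pics/top0.png

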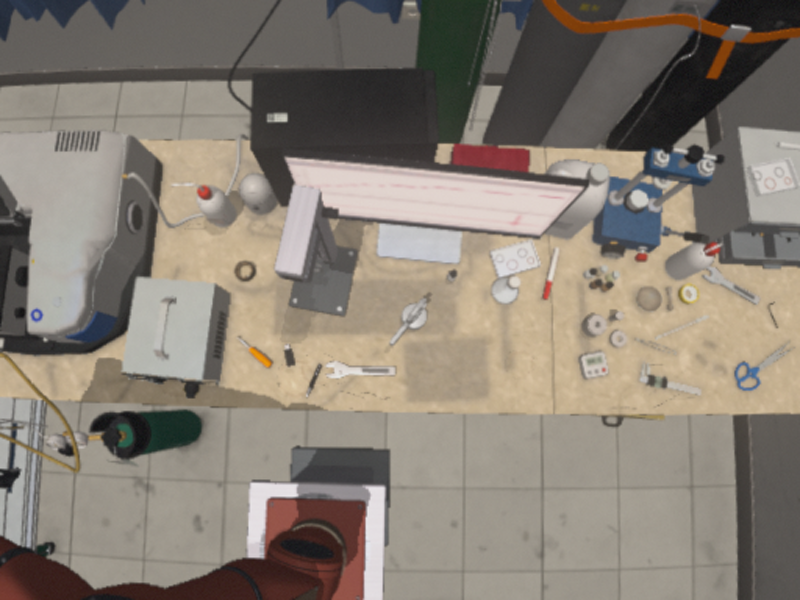

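The side view shows the stand at (345,330), the weight at (412,330), the flask at (397,265), the wrench at (470,395) and the tape at (313,498). The top view shows the weight at (412,315) with its tab towards the lower left, and the stand base at (322,280). I'll zoom in next.

Run:
```python
from rig import viewer
import cv2,numpy as np
im=viewer.read_camera("side")[:,:,::-1]; cv2.imwrite("pics/s1.png",cv2.resize(im[130:290,180:310],None,fx=3.75*1,fy=3.75,interpolation=cv2.INTER_CUBIC))
im=viewer.read_camera("top")[:,:,::-1]; cv2.imwrite("pics/t1.png",cv2.resize(im[112:212,175:295],None,fx=6,fy=6,interpolation=cv2.INTER_CUBIC))
```

```text
(no output)
```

View pics/s1.png

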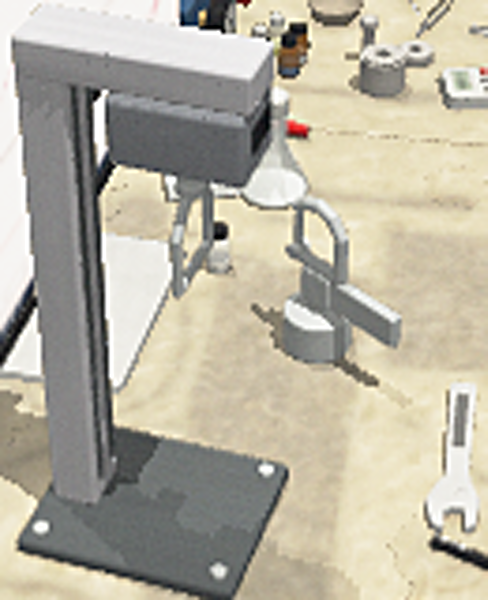

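View pics/t1.png

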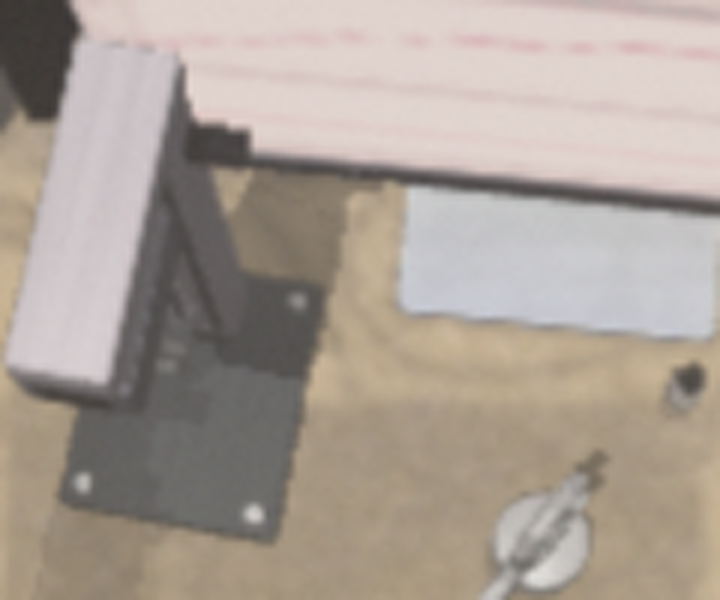

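The zoom shows the stirrup's lower bar running from about (178,291) to (211,249) in the side crop. The housing's lower corners are at (246,185) and (112,168), and the tab end is at (397,333). I'll fit the poses from these.

```bash
cat > h.py <<'E'
import numpy as np, cv2
from rig import sensors, viewer
from scipy.optimize import least_squares
from scipy.spatial.transform import Rotation as R
M={n:viewer.camera_model(n) for n in("side","top")}
def proj(n,P):
    m=M[n];T=np.linalg.inv(np.array(m["pose"]));P=np.atleast_2d(P)
    c=P@T[:3,:3].T+T[:3,3];s=c[:,:2]/c[:,2:];s=s*(1+m["k1"]*(s**2).sum(1,keepdims=True))
    K=np.array(m["mtx"]);return s@K[:2,:2].T+K[:2,2]
def w(p,L):  # p=x,y,yaw(rad); local->world
    L=np.atleast_2d(np.array(L,float));c,s=np.cos(p[2]),np.sin(p[2])
    return np.c_[p[0]+c*L[:,0]-s*L[:,1],p[1]+s*L[:,0]+c*L[:,1],L[:,2]]
S=lambda u:(np.array(u,float)+.5)/3.75-.5+[180,130]
T=lambda u:(np.array(u,float)+.5)/6-.5+[175,112]
T0=lambda u:(np.array(u,float)+.5)/1.5625-.5
E
cat > fit.py <<'E'
from h import *
def fs(q):
    p=q[:3];h,a=q[3:]
    A=proj("side",w(p,[[-48,30,330],[48,30,330],[-a,70,14],[-a,-70,14],[170-a,70,14],[0,30,h],[0,-30,h]]))-S([[246,185],[112,168],[235,594],[288,468],[18,546],[178,291],[211,249]])
    B=proj("top",w(p,[[-a,70,14],[-a,-70,14],[170-a,-70,14]]))-T([[60,500],[273,542],[325,285]])
    return np.r_[A,B].ravel()
r=least_squares(fs,[600,100,-.2,235,60],loss="soft_l1");print("stand",r.x.round(3));print(r.fun.reshape(-1,2).round(1).tolist())
t=np.linspace(0,2*np.pi,90);circ=np.c_[30*np.cos(t),30*np.sin(t)]
def fw(p):
    C=np.r_[np.c_[circ,0*t],np.c_[circ,0*t+42]];s=proj("side",w(p,C));o=proj("top",w(p,C))
    a=S([283,362]);b=S([352,362]);l=T([492,490]);k=T([590,592])
    res=[s[:,0].min()-a[0],s[:,1].max()-a[1],s[:,0].max()-b[0],o[:,0].min()-l[0],o[:,1].min()-l[1],o[:,0].max()-k[0],o[:,1].max()-k[1]]
    return np.r_[res,(proj("side",w(p,[[-91,0,65],[-31,6,120]]))-S([[397,333],[349,250]])).ravel(),(proj("top",w(p,[[-91,0,75]]))-T0([[393,342]])).ravel()]
v=least_squares(fw,[500,-60,-.75],loss="soft_l1");print("weight",v.x.round(3));print(v.fun.round(1).tolist())
p=r.x;q=v.x
im=viewer.read_camera("side")[:,:,::-1];s=5
big=cv2.resize(im[165:235,210:310],None,fx=8,fy=8,interpolation=cv2.INTER_CUBIC)
def line(L,pp,col):
    u=((proj("side",w(pp,L))-[210,165]+.5)*8).astype(int);cv2.polylines(big,[u.reshape(-1,1,2)],False,col,1)
h=p[3];line([[0,30,h+60],[0,30,h],[0,-30,h],[0,-30,h+60]],p[:3],(0,0,255));line([[-48,-30,330],[-48,30,330],[48,30,330]],p[:3],(0,255,0))
line([[-91,6,49],[-91,6,81],[-31,6,81],[-31,6,150],[31,6,150],[31,6,78],[-31,6,78]],q,(255,0,0));line(np.c_[circ,0*t],q,(255,0,255))
cv2.imwrite("pics/ov.png",big)
E
python3 fit.py
```

```text
stand [ 6.05936e+02  8.63000e+00 -1.53000e-01  2.42466e+02  5.05940e+01]
[[0.5, 4.0], [-1.7, 1.4], [-0.1, -0.2], [1.0, -1.3], [-0.5, -1.5], [0.4, 1.1], [-0.4, -1.2], [-0.3, 0.6], [0.5, 0.0], [0.1, -0.1]]
weight [ 547.765 -219.727  -25.775]
[-0.3, 0.5, 0.2, 0.2, -0.1, 0.5, 0.4, 0.3, -0.4, -2.0, -0.4, -1.1, 0.9]
```

View pics/ov.png

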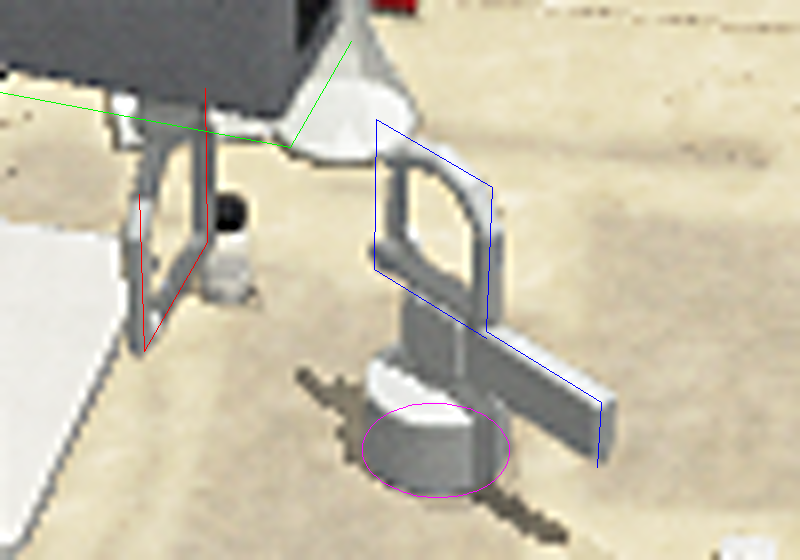

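```bash
python3 - <<'E'
s=open('fit.py').read()
s=s.replace("[-a,70,14],[-a,-70,14],[170-a,70,14],[0,30,h]","[-a,70,0],[-a,-70,14],[170-a,70,0],[0,30,h]").replace("[[-a,70,14],[-a,-70,14],[170-a,-70,14]]","[[-a,70,0],[-a,-70,0],[170-a,-70,0]]")
s=s.replace("S([[246,185],[112,168],[235,594],[288,468],[18,546],[178,291],[211,249]])","np.r_[O([281,118]),S([[112,168],[235,597],[288,468],[18,547]]),O([[139,340],[205,245]])]")
s=s.replace("def fs","O=lambda u:np.atleast_2d((np.array(u,float)+.5)/8-.5+[210,165])\ndef fs",1).replace("-.75]","-.65]").replace("ov.png","ov2.png")
open('fit.py','w').write(s)
E
python3 fit.py
```

```text
stand [ 6.07518e+02  5.52700e+00 -1.60000e-01  2.41504e+02  5.01330e+01]
[[0.5, 2.9], [-2.1, 0.6], [-0.9, 1.7], [0.6, -2.1], [-0.5, 0.6], [0.1, 0.8], [0.0, -0.8], [1.1, 0.6], [1.5, 0.2], [1.2, 0.5]]
weight [ 547.765 -219.727  -50.908]
[-0.3, 0.5, 0.2, 0.2, -0.1, 0.5, 0.4, 0.3, -0.4, -2.0, -0.4, -1.1, 0.9]
```

View pics/ov2.png

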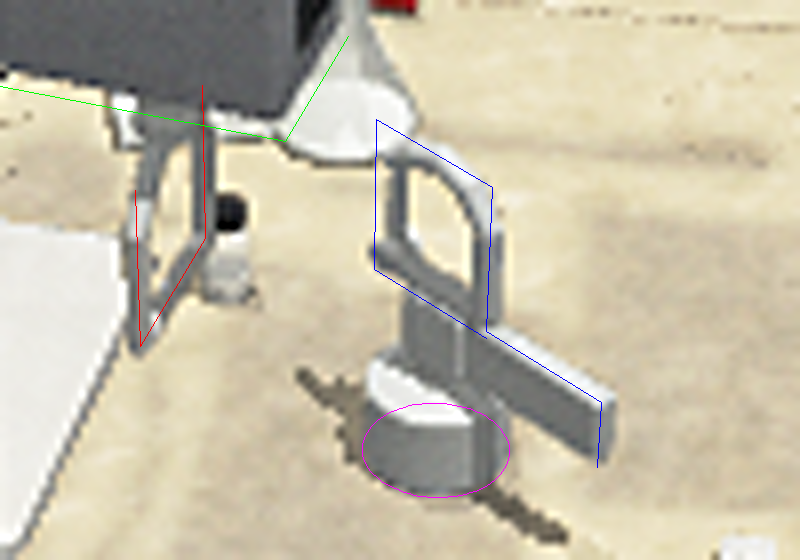

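```bash
cat > fit2.py <<'E'
from h import *
O=lambda u:np.atleast_2d((np.array(u,float)+.5)/8-.5+[210,165])
def fs(q,use=slice(None)):
    p=q[:3];h,a,d=q[3:];f=-a+d;b=170-a-d;y=70-d
    A=proj("side",w(p,[[-48,30,330],[48,30,330],[f,y,14],[f,-y,14],[b,y,14],[0,30,h],[0,-30,h]]))-np.r_[O([281,118]),S([[110,168],[219,570],[265,468],[41,527]]),O([[139,340],[205,245]])]
    B=proj("top",w(p,[[f,y,14],[f,-y,14],[b,-y,14]]))-T([[83,483],[253,514],[298,300]])
    return np.r_[A,B][use].ravel()
for use in (slice(None),slice(2,None),slice(0,7)):
    r=least_squares(lambda q:fs(q,use),[600,10,-.2,235,50,12],loss="soft_l1");print("stand",r.x.round(3));print(fs(r.x).reshape(-1,2).round(1).tolist())
E
python3 fit2.py
```

```text
stand [ 6.07458e+02  6.29500e+00 -1.58000e-01  2.42082e+02  5.03160e+01
  1.50680e+01]
[[0.5, 3.1], [-1.6, 0.8], [0.0, 0.2], [0.3, 0.4], [0.2, 0.1], [0.1, 0.8], [-0.0, -0.8], [1.1, -0.3], [1.2, -0.3], [0.7, 0.1]]
stand [ 6.07207e+02  7.90500e+00 -1.60000e-01  2.43311e+02  5.01140e+01
  1.51760e+01]
[[0.5, 3.5], [-1.6, 1.1], [-0.1, 0.6], [0.2, 0.8], [0.1, 0.4], [0.0, 0.8], [-0.1, -0.8], [0.7, -0.3], [0.7, -0.3], [0.3, 0.1]]
stand [ 6.07989e+02  3.61900e+00 -1.53000e-01  2.40021e+02  4.98920e+01
  1.45870e+01]
[[0.6, 2.4], [-1.5, 0.2], [0.1, -0.4], [0.2, -0.4], [-0.1, -0.4], [0.2, 0.8], [-0.1, -0.8], [1.7, -0.3], [2.1, -0.4], [1.5, -0.3]]
```

```bash
cat > plan.py <<'E'
from h import *
def rot(yaw,lean):  # candidates: tool y = +-weight y
    X=np.array([np.cos(yaw),np.sin(yaw),0]);Y=np.array([-X[1],X[0],0])
    z=np.sin(lean)*X-np.cos(lean)*np.array([0,0,1.]);out=[]
    for s in(1,-1):
        y=s*Y;out.append(np.c_[np.cross(y,z),y,z])
    return out
def cur():
    s=sensors.sense();q=s["eef_rot"];return s["position"],R.from_quat([q[1],q[2],q[3],q[0]]).as_matrix(),s
def rows(p,Rm,wps,vmax=55,amax=.16):
    lin,tw=[],[]
    for P,Q in wps:
        P=np.array(P,float);d=np.linalg.norm(P-p);a=np.linalg.norm(R.from_matrix(Rm.T@Q).as_rotvec())
        n=max(1,int(np.ceil(max(d/vmax,a/amax))))
        for i in range(n):
            k=n-i;l=np.round(Rm.T@((P-p)/k),0);t=np.round(R.from_matrix(Rm.T@Q).as_rotvec()/k,2)
            p=p+Rm@l;Rm=Rm@R.from_rotvec(t).as_matrix();lin.append(l.astype(int).tolist());tw.append(t.tolist())
    print(len(lin));print('"linear":',lin);print('"twist":',tw);print("end",p.round(1),(Rm[:,2]).round(3),(Rm[:,1]).round(3))
    return p,Rm
E
python3 - <<'E'
from plan import *
p,Rm,s=cur();print(Rm.round(3))
yaw=-.643;G=rot(yaw,.65)
for g in G: print(np.linalg.norm(R.from_matrix(Rm.T@g).as_rotvec()))
g=min(G,key=lambda g:np.linalg.norm(R.from_matrix(Rm.T@g).as_rotvec()))
tab=w([547.8,-219.7,yaw],[-65,0,65])[0]; tcp=tab+8*g[:,2]; pre=tcp-110*g[:,2]
print(tab,tcp,pre)
Rz=R.from_euler('z',-1.0).as_matrix()@Rm
rows(p,Rm,[([230,560,380],Rm),([400,240,380],Rm),(pre+[0,0,120],g),(pre,g)])
E
```

```text
[[-0.955  0.295 -0.   ]
 [ 0.295  0.955 -0.001]
 [-0.    -0.001 -1.   ]]
0.7320757219525806
2.816369025587688
[ 495.78046329 -180.72606255   65.        ] [ 499.65511147 -183.62901604   58.63132961] [ 446.37869901 -143.71340553  146.20054745]
21
"linear": [[-18, -16, -46], [-18, -15, -46], [-18, -16, -46], [-37, -37, 0], [-37, -36, 0], [-37, -37, 0], [-37, -36, 0], [-36, -37, 0], [-37, -36, 0], [-36, -37, 0], [-20, -44, 14], [-20, -43, 16], [-21, -42, 18], [-21, -41, 21], [-20, -40, 23], [-20, -39, 25], [-19, -37, 28], [-19, -36, 30], [24, 0, 32], [24, 0, 32], [24, 0, 32]]
"twist": [[0.0, 0.0, 0.0], [0.0, 0.0, 0.0], [0.0, 0.0, 0.0], [0.0, 0.0, 0.0], [0.0, 0.0, 0.0], [0.0, 0.0, 0.0], [0.0, 0.0, 0.0], [0.0, 0.0, 0.0], [0.0, 0.0, 0.0], [0.0, 0.0, 0.0], [0.01, -0.08, 0.04], [0.01, -0.08, 0.04], [0.02, -0.08, 0.04], [0.01, -0.08, 0.04], [0.02, -0.08, 0.04], [0.01, -0.08, 0.04], [0.02, -0.08, 0.04], [0.01, -0.08, 0.05], [0.0, -0.0, -0.0], [0.0, -0.0, -0.0], [0.0, -0.0, -0.0]]
end [ 447.  -143.6  146. ] [ 0.483 -0.359 -0.798] [0.599 0.801 0.003]
```

>>> {"op": "move_arm", "data": {
  "linear": [
    [-18,-16,-46],
    [-18,-15,-46],
    [-18,-16,-46],
    [-37,-37,0],
    [-37,-36,0],
    [-37,-37,0],
    [-37,-36,0],
    [-36,-37,0],
    [-37,-36,0],
    [-36,-37,0],
    [-20,-44,14],
    [-20,-43,16],
    [-21,-42,18],
    [-21,-41,21],
    [-20,-40,23],
    [-20,-39,25],
    [-19,-37,28],
    [-19,-36,30],
    [0,0,0]
  ],
  "twist": [
    [0,0,0],
    [0,0,0],
    [0,0,0],
    [0,0,0],
    [0,0,0],
    [0,0,0],
    [0,0,0],
    [0,0,0],
    [0,0,0],
    [0,0,0],
    [0.01,-0.08,0.04],
    [0.01,-0.08,0.04],
    [0.02,-0.08,0.04],
    [0.01,-0.08,0.04],
    [0.02,-0.08,0.04],
    [0.01,-0.08,0.04],
    [0.02,-0.08,0.04],
    [0.01,-0.08,0.05],
    [0,0,0]
  ],
  "hand": 1
}}

```text
clock: 2.68
position: [448.7, -52.5, 287.7]
eef_rot: [0.233, 0.273, 0.931, -0.071]
ft_force: [-0.1, 0.2, 0.8]
width: 85.1
gripper_force: 0.0
```

Run:
```python
from plan import *
p,Rm,s=cur();print(s["joint_positions"].round(3))
g=rot(-.643,.65)[0]
tcp=np.array([499.7,-183.6,58.6]); pre=tcp-110*g[:,2]
rows(p,Rm,[(pre+[0,0,60],g),(pre,g)],vmax=35,amax=.08)
```

```text
[-0.025 -0.381 -0.18   2.153  0.321  1.029  0.676]
6
"linear": [[-1, -19, 24], [0, -19, 24], [0, -19, 24], [2, -19, 24], [18, 0, 24], [18, 0, 24]]
"twist": [[0.01, -0.04, 0.02], [0.01, -0.04, 0.01], [0.01, -0.04, 0.02], [0.0, -0.04, 0.01], [0.0, 0.0, 0.0], [0.0, 0.0, 0.0]]
end [ 446.7 -143.6  145.7] [ 0.488 -0.361 -0.795] [0.597 0.803 0.002]
```

Run:
```python
from plan import *
p,Rm,s=cur()
g=rot(-.643,.58)[0]; tab=np.array([495.8,-180.7,65]); tcp=tab+8*g[:,2];print(tcp)
rows(p,Rm,[(tcp-30*g[:,2]+[0,0,90],g)],vmax=25,amax=.06)
```

```text
[ 499.30867093 -183.328757     58.3082988 ]
7
"linear": [[-4, -12, 21], [-4, -11, 21], [-4, -11, 21], [-4, -11, 21], [-5, -11, 22], [-4, -11, 21], [-4, -11, 22]]
"twist": [[0.0, -0.01, 0.01], [0.01, -0.01, 0.01], [0.0, -0.01, 0.01], [0.01, -0.01, 0.01], [0.0, -0.02, 0.01], [0.01, -0.01, 0.01], [0.0, -0.02, 0.0]]
end [ 486.2 -173.5  173.4] [ 0.44  -0.328 -0.836] [ 0.597  0.802 -0.001]
```

>>> {"op": "move_arm", "data": {
  "linear": [
    [-4,-12,21],
    [-4,-11,21],
    [-4,-11,21],
    [-4,-11,21],
    [-5,-11,22],
    [-4,-11,21],
    [-4,-11,22],
    [0,0,0]
  ],
  "twist": [
    [0.0,-0.01,0.01],
    [0.01,-0.01,0.01],
    [0.0,-0.01,0.01],
    [0.01,-0.01,0.01],
    [0.0,-0.02,0.01],
    [0.01,-0.01,0.01],
    [0.0,-0.02,0.0],
    [0,0,0]
  ]
}}

```text
clock: 3.68
position: [488.7, -167.8, 174.0]
eef_rot: [0.272, 0.297, 0.911, -0.088]
ft_force: [-0.3, -0.5, -0.7]
width: 85.3
gripper_force: 0.0
```

Run:
```python
from plan import *
p,Rm,s=cur();print(s["joint_positions"].round(3),p,Rm[:,2])
g=rot(-.643,.58)[0]; tab=np.array([495.8,-180.7,65]); tcp=tab+8*g[:,2];print(tcp)
rows(p,Rm,[(tcp-20*g[:,2]+[0,0,25],g),(tcp,g)],vmax=18,amax=.05)
im=viewer.read_camera("side")[:,:,::-1]
cv2.imwrite("pics/a.png",cv2.resize(im[110:270,180:380],None,fx=3.75,fy=3.75,interpolation=cv2.INTER_CUBIC))
```

```text
[ 0.101 -0.203 -0.064  2.307  0.54   0.61   0.595] [ 488.71425314 -167.81083667  174.04251865] [ 0.44305178 -0.32269847 -0.8364035 ]
[ 499.30867093 -183.328757     58.3082988 ]
8
"linear": [[7, -1, 13], [7, -1, 13], [7, -1, 13], [7, -2, 13], [7, -1, 14], [5, 0, 14], [4, 0, 13], [5, 0, 14]]
"twist": [[0.0, 0.0, 0.0], [0.0, 0.0, 0.0], [0.0, 0.0, 0.0], [0.0, 0.0, 0.01], [0.01, 0.0, 0.0], [-0.0, 0.0, 0.0], [-0.0, 0.0, 0.0], [-0.0, 0.0, 0.0]]
end [ 499.4 -183.2   57.7] [ 0.437 -0.331 -0.836] [ 0.6    0.8   -0.002]
```

View pics/a.png

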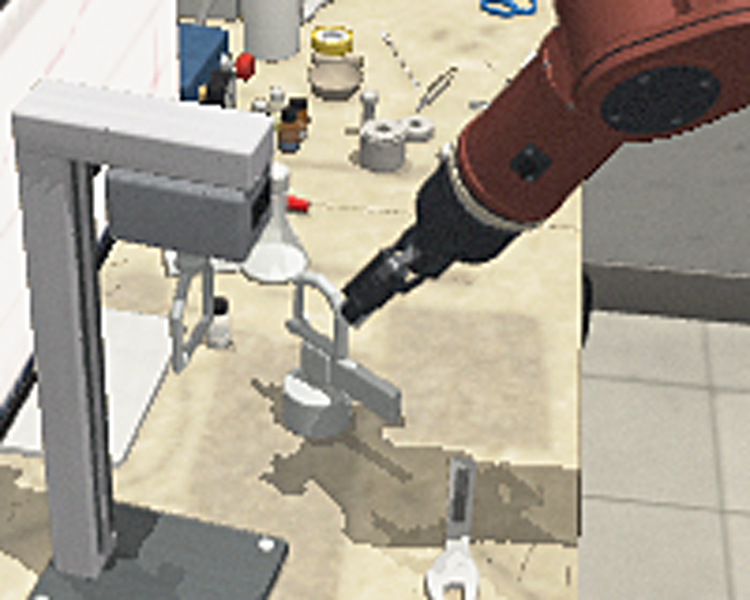

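The open gripper stands just above and behind the hook at (360,300), and nothing has moved. I'll descend to the tab.

>>> {"op": "move_arm", "data": {
  "linear": [
    [7,-1,13],
    [7,-1,13],
    [7,-1,13],
    [7,-2,13],
    [7,-1,14],
    [5,0,14],
    [4,0,13],
    [5,0,14],
    [0,0,0]
  ],
  "twist": [
    [0.0,0.0,0.0],
    [0.0,0.0,0.0],
    [0.0,0.0,0.0],
    [0.0,0.0,0.01],
    [0.01,0.0,0.0],
    [0,0.0,0.0],
    [0,0.0,0.0],
    [0,0.0,0.0],
    [0,0,0]
  ]
}}

```text
clock: 4.85
position: [499.8, -183.0, 57.7]
eef_rot: [0.271, 0.303, 0.909, -0.091]
ft_force: [-0.5, 0.3, 0.1]
width: 85.6
gripper_force: 0.0
```

Run:
```python
from plan import *
p,Rm,s=cur();print(s["joint_positions"].round(3),p,Rm[:,2],Rm[:,1])
g=Rm
print("err to tab in tool axes",g.T@(np.array([495.8,-180.7,65])+8*g[:,2]-p))
im=viewer.read_camera("side")[:,:,::-1]
cv2.imwrite("pics/b.png",cv2.resize(im[150:250,230:330],None,fx=6,fy=6,interpolation=cv2.INTER_CUBIC))
```

```text
[ 0.182  0.05  -0.119  2.382  1.001  0.373  0.105] [ 499.81809184 -183.01310913   57.70634403] [ 0.43809083 -0.33031537 -0.83604317] [ 0.59988103  0.80008726 -0.00176874]
err to tab in tool axes [-0.153371   -0.57258851 -0.62215594]
```

View pics/b.png

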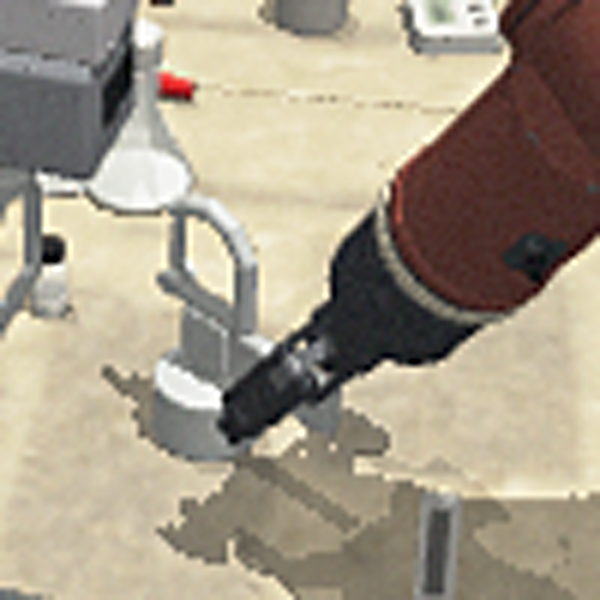

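The fingers straddle the tab at (275,390) and nothing has been disturbed. I'll close the gripper.

>>> {"op": "move_arm", "data": {
  "linear": [
    [0,0,0],
    [0,0,0],
    [0,0,0],
    [0,0,0],
    [0,0,0],
    [0,0,0],
    [0,0,0],
    [0,0,0]
  ],
  "twist": [
    [0,0,0],
    [0,0,0],
    [0,0,0],
    [0,0,0],
    [0,0,0],
    [0,0,0],
    [0,0,0],
    [0,0,0]
  ],
  "hand": 0
}}

```text
clock: 5.9
position: [500.2, -183.8, 59.0]
eef_rot: [0.272, 0.303, 0.909, -0.092]
ft_force: [-3.1, 1.8, 5.5]
width: 11.2
gripper_force: 58.9
```

Run:
```python
from plan import *
p,Rm,s=cur();print(p,s["width"],s["gripper_force"],s["ft_force"],s["wrist_torque"])
# grasp: weight yaw from tool y; hook crown etc. in tool frame
Y=Rm[:,1];yaw=np.arctan2(-Y[0],Y[1]);print("yaw",yaw)
```

```text
[ 500.24267566 -183.84049329   59.02413931] 11.239231305655693 58.899977803230286 [-3.06326288  1.84828464  5.51815695] [ 0.19385783  0.51410946 -0.14680085]
yaw -0.6446372385994215
```

```bash
cat >> plan.py <<'E'
import json,os
SP=np.array([607.3,6.5,-.158])
def grasp():
    d=json.load(open("g.json"));return np.array(d["c"]),np.array(d["Q"])
def target(x,y,hz,yaw=None):  # hanger origin in stand frame -> tcp pose
    c,Q=grasp();yaw=SP[2] if yaw is None else yaw
    H=w(SP,[x,y,0])[0];H[2]=hz;Rt=R.from_euler('z',yaw).as_matrix()@Q
    return H-Rt@c,Rt
def hanger():
    c,Q=grasp();p,Rm,s=cur();H=p+Rm@c;Rh=Rm@Q.T
    d=H-[*SP[:2],0];cs,sn=np.cos(SP[2]),np.sin(SP[2])
    print("hanger in stand",np.round([cs*d[0]+sn*d[1],-sn*d[0]+cs*d[1],H[2]],1),"rpy",R.from_matrix(Rh).as_euler('xyz').round(3),"F",s["ft_force"].round(1),"grip",s["gripper_force"],"w",s["width"],"t",s["clock"],"q",s["joint_positions"].round(2))
E
python3 - <<'E'
from plan import *
p,Rm,s=cur();yaw=-.6446
c=Rm.T@(np.array([547.8,-219.7,0])-p);print(c);c[1]=0
Q=R.from_euler('z',-yaw).as_matrix()@Rm
json.dump({"c":c.tolist(),"Q":Q.tolist()},open("g.json","w"))
hanger()
print("lift",Rm.T@[0,0,1])
up=p+[0,0,70]
a,b=rows(p,Rm,[(up,Rm)],vmax=15)
print("transit");rows(a,b,[target(-60,0,75),],vmax=25,amax=.06)
E
```

```text
[-1.72309931e+01 -2.42327462e-02  8.20642713e+01]
hanger in stand [ -23.2 -232.7   -0. ] rpy [ 0.     0.    -0.645] F [-3.1  1.8  5.5] grip 58.899977803230286 w 11.239231305655693 t 5.9 q [ 0.18  0.05 -0.12  2.38  1.    0.37  0.11]
lift [-0.55050365 -0.0010387  -0.83483211]
5
"linear": [[-8, 0, -12], [-8, 0, -12], [-8, 0, -11], [-7, 0, -12], [-8, 0, -11]]
"twist": [[0.0, 0.0, 0.0], [0.0, 0.0, 0.0], [0.0, 0.0, 0.0], [0.0, 0.0, 0.0], [0.0, 0.0, 0.0]]
end [ 500.8 -184.2  128.9] [ 0.44  -0.331 -0.835] [ 0.601  0.799 -0.001]
transit
9
"linear": [[12, 18, -9], [11, 19, -8], [11, 19, -8], [10, 20, -7], [9, 21, -6], [8, 21, -6], [7, 22, -5], [5, 22, -5], [5, 22, -3]]
"twist": [[-0.03, -0.0, -0.05], [-0.03, -0.0, -0.04], [-0.03, -0.0, -0.05], [-0.03, -0.0, -0.04], [-0.03, -0.0, -0.05], [-0.03, -0.0, -0.04], [-0.03, -0.0, -0.05], [-0.03, -0.0, -0.04], [-0.03, -0.0, -0.05]]
end [489.1  25.4 133.4] [ 0.543 -0.085 -0.835] [ 0.153  0.988 -0.001]
```

>>> {"op": "move_arm", "data": {
  "linear": [
    [-2,0,-4],
    [-8,0,-12],
    [-8,0,-12],
    [-8,0,-11],
    [-7,0,-11],
    [-6,0,-9],
    [0,0,0]
  ],
  "twist": [
    [0,0,0],
    [0,0,0],
    [0,0,0],
    [0,0,0],
    [0,0,0],
    [0,0,0],
    [0,0,0]
  ]
}}

```text
clock: 6.78
position: [500.4, -183.6, 130.0]
eef_rot: [0.273, 0.303, 0.909, -0.091]
ft_force: [0.1, -0.2, -2.2]
width: 11.3
gripper_force: 58.4
```

Run:
```python
from plan import *
hanger();p,Rm,s=cur()
rows(p,Rm,[target(-60,0,72)],vmax=18,amax=.05)
im=viewer.read_camera("side")[:,:,::-1]
b=cv2.resize(im[135:235,230:330],None,fx=6,fy=6,interpolation=cv2.INTER_CUBIC)
c,Q=grasp();L=np.array([[-91,6,49],[-91,6,81],[-31,6,81],[-31,6,150],[31,6,150],[31,6,78],[-31,6,78]],float)
P=(p+Rm@c)+L@(Rm@Q.T).T
u=((proj("side",P)-[230,135]+.5)*6).astype(int);cv2.polylines(b,[u.reshape(-1,1,2)],False,(255,0,0),1)
cv2.imwrite("pics/c.png",b)
```

```text
hanger in stand [ -23.  -232.5   71. ] rpy [ 0.001 -0.    -0.644] F [ 0.1 -0.2 -2.2] grip 58.438748717308044 w 11.337934435265584 t 6.775 q [ 0.19 -0.09 -0.12  2.33  0.65  0.5   0.48]
12
"linear": [[9, 13, -6], [9, 14, -6], [8, 14, -6], [8, 15, -5], [8, 15, -5], [7, 15, -5], [6, 16, -5], [6, 16, -4], [5, 16, -4], [5, 16, -3], [4, 17, -3], [4, 17, -3]]
"twist": [[-0.02, -0.0, -0.03], [-0.02, -0.0, -0.03], [-0.02, -0.0, -0.03], [-0.02, -0.0, -0.04], [-0.02, -0.0, -0.03], [-0.02, -0.0, -0.04], [-0.02, -0.0, -0.03], [-0.03, -0.0, -0.04], [-0.02, -0.0, -0.03], [-0.03, -0.0, -0.04], [-0.02, -0.0, -0.03], [-0.03, -0.0, -0.04]]
end [489.3  25.6 131.6] [ 0.542 -0.084 -0.836] [ 0.153  0.988 -0.   ]
```

View pics/c.png

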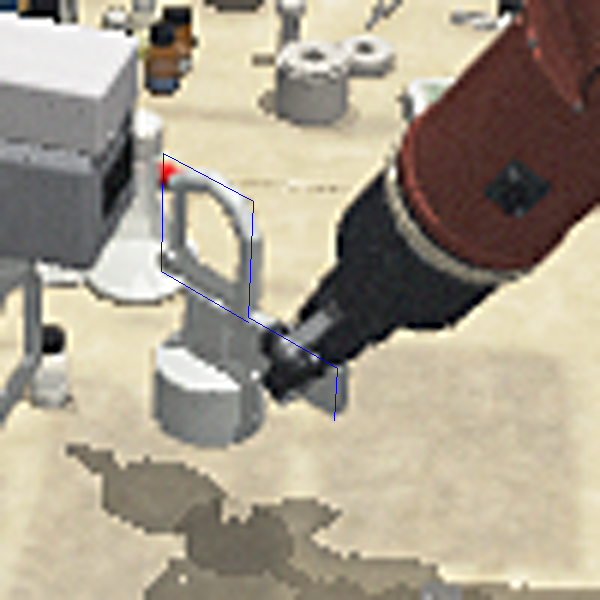

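The weight is lifted, upright and matches the predicted outline, with the tab end at (340,390). Next is the move to the stirrup, below bar height.

>>> {"op": "move_arm", "data": {
  "linear": [
    [9,13,-6],
    [9,14,-6],
    [8,14,-6],
    [8,15,-5],
    [8,15,-5],
    [7,15,-5],
    [6,16,-5],
    [6,16,-4],
    [5,16,-4],
    [5,16,-3],
    [4,17,-3],
    [4,17,-3],
    [0,0,0]
  ],
  "twist": [
    [-0.02,0,-0.03],
    [-0.02,0,-0.03],
    [-0.02,0,-0.03],
    [-0.02,0,-0.04],
    [-0.02,0,-0.03],
    [-0.02,0,-0.04],
    [-0.02,0,-0.03],
    [-0.03,0,-0.04],
    [-0.02,0,-0.03],
    [-0.03,0,-0.04],
    [-0.02,0,-0.03],
    [-0.03,0,-0.04],
    [0,0,0]
  ]
}}

```text
clock: 8.45
position: [489.3, 26.2, 131.3]
eef_rot: [0.285, 0.073, 0.955, -0.022]
ft_force: [0.1, -0.5, -2.7]
width: 10.8
gripper_force: 58.6
```

Run:
```python
from plan import *
hanger();p,Rm,s=cur()
rows(p,Rm,[target(0,0,70)],vmax=15,amax=.05)
im=viewer.read_camera("side")[:,:,::-1]
b=cv2.resize(im[135:235,210:310],None,fx=6,fy=6,interpolation=cv2.INTER_CUBIC)
c,Q=grasp();L=np.array([[-91,6,49],[-91,6,81],[-31,6,81],[-31,6,150],[31,6,150],[31,6,78],[-31,6,78]],float)
def dr(P,col):
    u=((proj("side",P)-[210,135]+.5)*6).astype(int);cv2.polylines(b,[u.reshape(-1,1,2)],False,col,1)
dr((p+Rm@c)+L@(Rm@Q.T).T,(255,0,0));dr(w(SP,[[0,30,290],[0,30,242],[0,-30,242],[0,-30,290]]),(0,0,255))
cv2.imwrite("pics/d.png",b)
```

```text
hanger in stand [-60.3   1.2  72.2] rpy [ 0.     0.002 -0.153] F [ 0.1 -0.5 -2.7] grip 58.598796129226685 w 10.845786195686898 t 8.45 q [ 0.31 -0.22 -0.57  2.4   0.3   0.41  0.89]
5
"linear": [[-10, 0, 7], [-10, 0, 7], [-10, 0, 7], [-9, -1, 7], [-10, 0, 7]]
"twist": [[0.0, -0.0, 0.0], [0.0, -0.0, 0.0], [0.0, -0.0, 0.0], [0.0, -0.0, 0.0], [0.0, -0.0, 0.0]]
end [548.6  16.1 128.9] [ 0.542 -0.084 -0.836] [ 0.152  0.988 -0.001]
```

View pics/d.png

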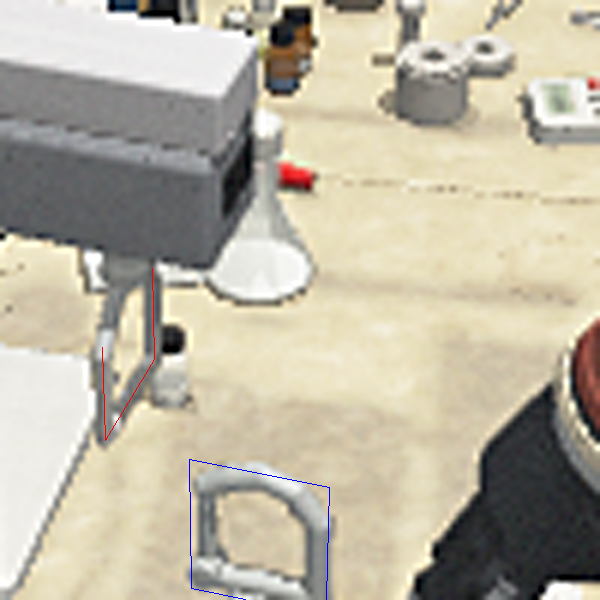

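The hook stands in front of the stirrup, with its top at (255,470), below the bar line that runs from (105,440) to (155,355). I'll go under the bar and feel upward.

>>> {"op": "move_arm", "data": {
  "linear": [
    [-10,0,7],
    [-10,0,7],
    [-10,0,7],
    [-9,-1,7],
    [-10,0,7],
    [0,0,0]
  ],
  "twist": [
    [0,0,0],
    [0,0,0],
    [0,0,0],
    [0,0,0],
    [0,0,0],
    [0,0,0]
  ]
}}

```text
clock: 9.25
position: [549.3, 15.2, 128.5]
eef_rot: [0.285, 0.074, 0.955, -0.022]
ft_force: [0.3, 0.1, -2.4]
width: 11.1
gripper_force: 58.6
```

```bash
python3 -c "
from plan import *
hanger()"
```

```text
hanger in stand [ 0.7 -0.3 69.3] rpy [ 0.001  0.003 -0.154] F [ 0.3  0.1 -2.4] grip 58.61290991306305 w 11.121237817777205 t 9.25 q [ 0.38 -0.06 -0.6   2.29  0.46  0.4   0.8 ]
```

>>> {"op": "move_arm", "data": {
  "linear": [
    [-2.2,0,-3.34],
    [-2.2,0,-3.34],
    [0,0,0]
  ],
  "twist": [
    [0,0,0],
    [0,0,0],
    [0,0,0]
  ]
}}

```text
clock: 9.62
position: [548.7, 15.4, 137.5]
eef_rot: [0.286, 0.073, 0.955, -0.022]
ft_force: [0.1, -0.1, -2.2]
width: 10.8
gripper_force: 58.6
```

>>> {"op": "move_arm", "data": {
  "linear": [
    [-1.1,0,-1.67],
    [0,0,0]
  ],
  "twist": [
    [0,0,0],
    [0,0,0]
  ]
}}

```text
clock: 9.88
position: [548.6, 15.3, 138.9]
eef_rot: [0.285, 0.073, 0.955, -0.022]
ft_force: [-0.8, -0.4, -3.1]
width: 11.3
gripper_force: 58.6
```

>>> {"op": "move_arm", "data": {
  "linear": [
    [-1.1,0,-1.67],
    [-1.1,0,-1.67],
    [0,0,0]
  ],
  "twist": [
    [0,0,0],
    [0,0,0],
    [0,0,0]
  ]
}}

```text
clock: 10.25
position: [548.7, 15.4, 142.9]
eef_rot: [0.285, 0.073, 0.955, -0.022]
ft_force: [0.0, -0.6, -2.6]
width: 11.2
gripper_force: 58.6
```

>>> {"op": "move_arm", "data": {
  "linear": [
    [-1.1,0,-1.67],
    [0,0,0]
  ],
  "twist": [
    [0,0,0],
    [0,0,0]
  ]
}}

```text
clock: 10.5
position: [548.6, 15.4, 144.8]
eef_rot: [0.285, 0.073, 0.955, -0.022]
ft_force: [-0.2, 0.4, -2.4]
width: 11.2
gripper_force: 58.6
```

>>> {"op": "move_arm", "data": {
  "linear": [
    [-1.1,0,-1.67],
    [0,0,0]
  ],
  "twist": [
    [0,0,0],
    [0,0,0]
  ]
}}

```text
clock: 10.75
position: [548.7, 15.4, 146.9]
eef_rot: [0.285, 0.073, 0.955, -0.022]
ft_force: [0.0, 0.2, -3.0]
width: 11.2
gripper_force: 58.6
```

>>> {"op": "move_arm", "data": {
  "linear": [
    [-1.1,0,-1.67],
    [0,0,0]
  ],
  "twist": [
    [0,0,0],
    [0,0,0]
  ]
}}

```text
clock: 11.0
position: [548.7, 15.4, 148.9]
eef_rot: [0.285, 0.073, 0.955, -0.022]
ft_force: [0.4, 0.5, -3.2]
width: 11.3
gripper_force: 58.6
```

>>> {"op": "move_arm", "data": {
  "linear": [
    [-1.1,0,-1.67],
    [0,0,0]
  ],
  "twist": [
    [0,0,0],
    [0,0,0]
  ]
}}

```text
clock: 11.25
position: [548.7, 15.4, 150.9]
eef_rot: [0.285, 0.073, 0.955, -0.022]
ft_force: [0.1, -0.3, -2.6]
width: 11.1
gripper_force: 58.6
```

>>> {"op": "move_arm", "data": {
  "linear": [
    [-1.1,0,-1.67],
    [0,0,0]
  ],
  "twist": [
    [0,0,0],
    [0,0,0]
  ]
}}

```text
clock: 11.5
position: [548.0, 15.2, 152.0]
eef_rot: [0.284, 0.073, 0.956, -0.022]
ft_force: [0.3, -0.1, -5.8]
width: 11.3
gripper_force: 58.3
```

>>> {"op": "move_arm", "data": {
  "linear": [
    [-1.1,0,-1.67],
    [0,0,0]
  ],
  "twist": [
    [0,0,0],
    [0,0,0]
  ]
}}

```text
clock: 11.75
position: [547.1, 15.1, 153.1]
eef_rot: [0.283, 0.073, 0.956, -0.023]
ft_force: [-3.1, 1.0, -11.7]
width: 10.9
gripper_force: 58.5
```

Run:
```python
from plan import *
hanger();p,Rm,s=cur()
p0=p.copy();X=np.array([.9875,-.157,0])
a,b=rows(p,Rm,[(p+[0,0,-8],Rm),target(-52,0,86)],vmax=13,amax=.05)
print("up");rows(a,b,[target(-52,0,132.5)],vmax=10)
```

```text
hanger in stand [-1.6 -0.8 93.7] rpy [-0.001  0.006 -0.154] F [ -3.1   1.  -11.7] grip 58.50504398345947 w 10.886625030738209 t 11.75 q [ 0.36 -0.11 -0.57  2.26  0.34  0.45  0.93]
5
"linear": [[4, 0, 7], [11, 0, -7], [11, 0, -7], [10, 1, -7], [11, 0, -7]]
"twist": [[0.0, 0.0, 0.0], [0.0, -0.0, 0.0], [0.0, -0.0, 0.0], [0.0, -0.0, 0.0], [0.0, -0.01, 0.0]]
end [497.   23.9 145.1] [ 0.547 -0.086 -0.833] [ 0.153  0.988 -0.002]
up
5
"linear": [[-5, 0, -8], [-5, 0, -8], [-5, 0, -8], [-5, 0, -7], [-6, 0, -8]]
"twist": [[0.0, 0.0, 0.0], [0.0, 0.0, 0.0], [0.0, 0.0, 0.0], [0.0, 0.0, 0.0], [0.0, 0.0, 0.0]]
end [497.1  23.9 191.9] [ 0.547 -0.086 -0.833] [ 0.153  0.988 -0.002]
```

>>> {"op": "move_arm", "data": {
  "linear": [
    [4,0,7],
    [11,0,-7],
    [11,0,-7],
    [10,1,-7],
    [11,0,-7],
    [0,0,0]
  ],
  "twist": [
    [0,0,0],
    [0,0,0],
    [0,0,0],
    [0,0,0],
    [0,-0.01,0],
    [0,0,0]
  ]
}}

```text
clock: 12.5
position: [497.7, 24.1, 146.8]
eef_rot: [0.29, 0.073, 0.954, -0.023]
ft_force: [0.0, -0.2, -1.8]
width: 11.0
gripper_force: 59.4
```

>>> {"op": "move_arm", "data": {
  "linear": [
    [-5,0,-8],
    [-5,0,-8],
    [-5,0,-8],
    [-5,0,-7],
    [-6,0,-8],
    [0,0,0]
  ],
  "twist": [
    [0,0,0],
    [0,0,0],
    [0,0,0],
    [0,0,0],
    [0,0,0],
    [0,0,0]
  ]
}}

```text
clock: 13.25
position: [499.0, 24.4, 194.5]
eef_rot: [0.291, 0.073, 0.954, -0.022]
ft_force: [-0.8, 0.9, -2.0]
width: 11.4
gripper_force: 59.4
```

Run:
```python
from plan import *
hanger();p,Rm,s=cur()
a,b=rows(p,Rm,[target(-36,0,132),],vmax=8,amax=.05)
print("push");rows(a,b,[target(16,0,132)],vmax=4)
```

```text
hanger in stand [-49.7   0.9 136. ] rpy [ 0.001 -0.009 -0.153] F [-0.8  0.9 -2. ] grip 59.385985136032104 w 11.439267273495037 t 13.25 q [ 0.26 -0.3  -0.49  2.31  0.15  0.55  1.06]
2
"linear": [[-5, 0, 5], [-5, -1, 6]]
"twist": [[0.0, 0.0, 0.0], [0.0, 0.01, 0.0]]
end [513.1  21.2 191. ] [ 0.543 -0.084 -0.835] [ 0.153  0.988 -0.   ]
push
13
"linear": [[-3, 0, 2], [-3, 0, 2], [-3, 0, 2], [-3, 0, 2], [-3, 0, 2], [-4, 0, 2], [-3, 0, 2], [-4, 0, 2], [-3, 0, 2], [-4, 0, 3], [-3, 0, 2], [-4, 0, 3], [-3, 0, 2]]
"twist": [[0.0, -0.0, 0.0], [0.0, -0.0, 0.0], [0.0, -0.0, 0.0], [0.0, -0.0, 0.0], [0.0, -0.0, 0.0], [0.0, -0.0, 0.0], [0.0, -0.0, 0.0], [0.0, -0.0, 0.0], [0.0, -0.0, 0.0], [0.0, -0.0, 0.0], [0.0, -0.0, 0.0], [0.0, -0.0, 0.0], [0.0, -0.0, 0.0]]
end [563.8  13.3 191.2] [ 0.543 -0.084 -0.835] [ 0.153  0.988 -0.   ]
```

>>> {"op": "move_arm", "data": {
  "linear": [
    [-5,0,5],
    [-5,-1,6],
    [-3.3,0,2.2],
    [-3.3,0,2.2],
    [0,0,0]
  ],
  "twist": [
    [0,0,0],
    [0,0.01,0],
    [0,0,0],
    [0,0,0],
    [0,0,0]
  ]
}}

```text
clock: 13.88
position: [519.8, 19.5, 188.8]
eef_rot: [0.284, 0.074, 0.956, -0.022]
ft_force: [-4.0, -0.5, -4.3]
width: 11.2
gripper_force: 59.5
```

>>> {"op": "move_arm", "data": {
  "linear": [
    [-3.3,0,2.2],
    [-3.3,0,2.2],
    [0,0,0]
  ],
  "twist": [
    [0,0,0],
    [0,0,0],
    [0,0,0]
  ]
}}

```text
clock: 14.25
position: [528.1, 18.5, 189.5]
eef_rot: [0.285, 0.073, 0.955, -0.022]
ft_force: [-5.3, 1.3, -2.6]
width: 11.5
gripper_force: 59.7
```

>>> {"op": "move_arm", "data": {
  "linear": [
    [-3.3,0,2.2],
    [0,0,0]
  ],
  "twist": [
    [0,0,0],
    [0,0,0]
  ]
}}

```text
clock: 14.5
position: [531.9, 18.0, 189.3]
eef_rot: [0.285, 0.073, 0.956, -0.022]
ft_force: [-5.2, 1.7, -3.8]
width: 11.3
gripper_force: 59.7
```

```bash
python3 -c "
from plan import *
hanger()"
```

```text
hanger in stand [-16.9  -0.3 130.1] rpy [ 0.     0.004 -0.153] F [-5.2  1.7 -3.8] grip 59.653154611587524 w 11.260723786395655 t 14.5 q [ 0.3  -0.2  -0.5   2.25  0.21  0.53  1.04]
```

>>> {"op": "move_arm", "data": {
  "linear": [
    [-3.3,0,2.2],
    [-3.3,0,2.2],
    [-3.3,0,2.2],
    [0,0,0]
  ],
  "twist": [
    [0,0,0],
    [0,0,0],
    [0,0,0],
    [0,0,0]
  ]
}}

```text
clock: 15.0
position: [543.3, 16.1, 188.7]
eef_rot: [0.284, 0.073, 0.956, -0.022]
ft_force: [-2.2, 0.7, -7.7]
width: 11.3
gripper_force: 59.0
```

>>> {"op": "move_arm", "data": {
  "linear": [
    [-3.3,0,2.2],
    [-3.3,0,2.2],
    [0,0,0]
  ],
  "twist": [
    [0,0,0],
    [0,0,0],
    [0,0,0]
  ]
}}

```text
clock: 15.38
position: [551.6, 14.8, 189.0]
eef_rot: [0.285, 0.073, 0.956, -0.022]
ft_force: [-0.2, 0.2, -9.5]
width: 11.1
gripper_force: 58.7
```

```bash
python3 -c "
from plan import *
hanger()"
```

```text
hanger in stand [  3.   -0.4 129.7] rpy [ 0.     0.004 -0.154] F [-0.2  0.2 -9.5] grip 58.701937794685364 w 11.10176960641544 t 15.375 q [ 0.31 -0.15 -0.51  2.22  0.25  0.52  1.03]
```

>>> {"op": "move_arm", "data": {
  "linear": [
    [-3.3,0,2.2],
    [-3.3,0,2.2],
    [0,0,0]
  ],
  "twist": [
    [0,0,0],
    [0,0,0],
    [0,0,0]
  ]
}}

```text
clock: 15.75
position: [560.7, 13.7, 190.5]
eef_rot: [0.286, 0.073, 0.955, -0.022]
ft_force: [0.3, 0.4, -2.9]
width: 10.9
gripper_force: 59.4
```

>>> {"op": "move_arm", "data": {
  "linear": [
    [-1.7,0,1.1],
    [0,0,0]
  ],
  "twist": [
    [0,0,0],
    [0,0,0]
  ]
}}

```text
clock: 16.0
position: [561.8, 13.3, 189.6]
eef_rot: [0.285, 0.073, 0.955, -0.022]
ft_force: [0.0, -0.1, -2.2]
width: 11.3
gripper_force: 59.4
```

>>> {"op": "move_arm", "data": {
  "linear": [
    [-1.7,0,1.1],
    [0,0,0]
  ],
  "twist": [
    [0,0,0],
    [0,0,0]
  ]
}}

```text
clock: 16.25
position: [563.1, 13.1, 189.1]
eef_rot: [0.285, 0.073, 0.956, -0.022]
ft_force: [-8.2, 0.9, -0.1]
width: 11.3
gripper_force: 60.7
```

```bash
python3 -c "
from plan import *
hanger()"
```

```text
hanger in stand [ 14.6  -0.2 129.8] rpy [-0.     0.004 -0.153] F [-8.2  0.9 -0.1] grip 60.65244197845459 w 11.293513520312361 t 16.25 q [ 0.32 -0.12 -0.51  2.2   0.27  0.52  1.02]
```

>>> {"op": "move_arm", "data": {
  "linear": [
    [3.9,0,-2.6],
    [3.9,0,-2.6],
    [3.9,0,-2.5],
    [2.2,0,3.3],
    [2.2,0,3.3],
    [2.2,0,3.3],
    [0,0,0]
  ],
  "twist": [
    [0,0,0],
    [0,0,0],
    [0,0,0],
    [0,0,0],
    [0,0,0],
    [0,0,0],
    [0,0,0]
  ]
}}

```text
clock: 17.12
position: [549.4, 15.1, 176.9]
eef_rot: [0.285, 0.073, 0.956, -0.022]
ft_force: [-0.3, 0.1, -2.1]
width: 11.5
gripper_force: 59.5
```

>>> {"op": "move_arm", "data": {
  "linear": [
    [1.1,0,1.7],
    [1.1,0,1.7],
    [0,0,0]
  ],
  "twist": [
    [0,0,0],
    [0,0,0],
    [0,0,0]
  ]
}}

```text
clock: 17.5
position: [549.5, 15.1, 173.3]
eef_rot: [0.285, 0.073, 0.955, -0.022]
ft_force: [0.0, -0.5, -2.7]
width: 11.4
gripper_force: 59.5
```

```bash
python3 -c "
from plan import *
hanger()"
```

```text
hanger in stand [  1.   -0.3 114.1] rpy [ 0.     0.003 -0.154] F [ 0.  -0.5 -2.7] grip 59.500173926353455 w 11.378700815927093 t 17.5 q [ 0.32 -0.13 -0.53  2.24  0.29  0.49  0.98]
```

Free, about 3–7 mm above seating. I'll lower in small steps.

>>> {"op": "move_arm", "data": {
  "linear": [
    [1.1,0,1.7],
    [0,0,0]
  ],
  "twist": [
    [0,0,0],
    [0,0,0]
  ]
}}

```text
clock: 17.75
position: [550.2, 15.3, 172.2]
eef_rot: [0.286, 0.073, 0.955, -0.022]
ft_force: [-1.9, -0.2, 1.4]
width: 11.5
gripper_force: 60.2
```

>>> {"op": "move_arm", "data": {
  "linear": [
    [0.6,0,0.8],
    [0,0,0]
  ],
  "twist": [
    [0,0,0],
    [0,0,0]
  ]
}}

```text
clock: 18.0
position: [550.6, 15.3, 171.7]
eef_rot: [0.286, 0.073, 0.955, -0.022]
ft_force: [-2.9, -0.3, 6.0]
width: 11.1
gripper_force: 60.7
```

>>> {"op": "move_arm", "data": {
  "linear": [
    [0.6,0,0.8],
    [0,0,0]
  ],
  "twist": [
    [0,0,0],
    [0,0,0]
  ]
}}

```text
clock: 18.25
position: [551.0, 15.3, 171.3]
eef_rot: [0.287, 0.073, 0.955, -0.022]
ft_force: [-0.8, -0.7, 6.5]
width: 11.3
gripper_force: 60.7
```

>>> {"op": "move_arm", "data": {
  "linear": [
    [-0.9,0,-1.3],
    [0,0,0],
    [0,0,0]
  ],
  "twist": [
    [0,0,0],
    [0,0,0],
    [0,0,0]
  ]
}}

```text
clock: 18.62
position: [550.1, 15.3, 171.6]
eef_rot: [0.286, 0.073, 0.955, -0.022]
ft_force: [1.1, -0.4, 4.4]
width: 10.9
gripper_force: 60.0
```

>>> {"op": "move_arm", "data": {
  "linear": [
    [0,0,0],
    [0,0,0],
    [0,0,0],
    [0,0,0]
  ],
  "twist": [
    [0,0,0],
    [0,0,0],
    [0,0,0],
    [0,0,0]
  ],
  "hand": 0.3
}}

```text
clock: 19.12
position: [549.4, 15.2, 170.8]
eef_rot: [0.285, 0.073, 0.955, -0.022]
ft_force: [0.1, 0.5, -0.1]
width: 25.5
gripper_force: 0.0
```

>>> {"op": "move_arm", "data": {
  "linear": [
    [0,0,0],
    [0,0,0],
    [0,0,0],
    [0,0,0],
    [0,0,0],
    [0,0,0],
    [0,0,0],
    [0,0,0]
  ],
  "twist": [
    [0,0,0],
    [0,0,0],
    [0,0,0],
    [0,0,0],
    [0,0,0],
    [0,0,0],
    [0,0,0],
    [0,0,0]
  ],
  "hand": 0.9
}}

```text
clock: 20.12
position: [549.5, 15.2, 171.0]
eef_rot: [0.285, 0.073, 0.955, -0.022]
ft_force: [0.1, -0.8, 0.2]
width: 76.7
gripper_force: 0.0
```

>>> {"op": "move_arm", "data": {
  "linear": [
    [0,0,-8],
    [0,0,-12],
    [0,0,-15],
    [0,0,-15],
    [0,0,-15],
    [0,0,-15],
    [0,0,-10],
    [0,0,0]
  ],
  "twist": [
    [0,0,0],
    [0,0,0],
    [0,0,0],
    [0,0,0],
    [0,0,0],
    [0,0,0],
    [0,0,0],
    [0,0,0]
  ]
}}

```text
clock: 21.12
position: [500.9, 22.9, 247.3]
eef_rot: [0.286, 0.073, 0.955, -0.022]
ft_force: [1.0, 0.6, -0.1]
width: 77.0
gripper_force: 0.0
```

>>> {"op": "move_arm", "data": {
  "linear": [
    [0,0,0],
    [0,0,0],
    [0,0,0],
    [0,0,0],
    [0,0,0],
    [0,0,0],
    [0,0,0],
    [0,0,0],
    [0,0,0],
    [0,0,0],
    [0,0,0],
    [0,0,0],
    [0,0,0],
    [0,0,0],
    [0,0,0],
    [0,0,0],
    [0,0,0],
    [0,0,0],
    [0,0,0],
    [0,0,0]
  ],
  "twist": [
    [0,0,0],
    [0,0,0],
    [0,0,0],
    [0,0,0],
    [0,0,0],
    [0,0,0],
    [0,0,0],
    [0,0,0],
    [0,0,0],
    [0,0,0],
    [0,0,0],
    [0,0,0],
    [0,0,0],
    [0,0,0],
    [0,0,0],
    [0,0,0],
    [0,0,0],
    [0,0,0],
    [0,0,0],
    [0,0,0]
  ]
}}

```text
clock: 23.62
position: [500.8, 22.8, 246.3]
eef_rot: [0.285, 0.073, 0.955, -0.022]
ft_force: [0.5, 0.0, -1.3]
width: 77.0
gripper_force: 0.0
```

```bash
cat > chk.py <<'E'
from plan import *
p,Rm,s=cur();print(s["clock"],p.round(1),s["joint_positions"].round(2))
fr=[viewer.read_camera("side").astype(float) for _ in range(14)]
box=(slice(160,235),slice(210,300))
d=[np.abs(f[box]-fr[0][box]).mean().round(2) for f in fr[1:]];print(d)
r=fr[0][300:380,20:110];print("noise ref",[np.abs(f[300:380,20:110]-r).mean().round(2) for f in fr[1:]])
# silhouette of the disc/tab against predicted hanging pose, tilt scan about the bar
m=np.mean(fr,0);g=cv2.GaussianBlur(cv2.cvtColor(m.astype(np.uint8),cv2.COLOR_RGB2GRAY),(0,0),.7)
mag=np.hypot(cv2.Sobel(g,cv2.CV_64F,1,0),cv2.Sobel(g,cv2.CV_64F,0,1)).astype(np.float32)
t=np.linspace(0,1,40)[:,None];seg=lambda a,b:np.array(a)+t*(np.array(b,float)-a)
th=np.linspace(-.2,np.pi+.2,60)
L=np.r_[seg([-91,6,49],[-91,6,81]),seg([-91,6,49],[-40,6,49]),seg([-91,-6,81],[-45,-6,81]),seg([-31,6,85],[-31,6,125]),np.c_[30*np.cos(th),30*np.sin(th),0*th]]
for a in np.arange(-.35,.36,.05):
    best=max((float(cv2.remap(mag,*(proj("side",(lambda W:W)(w(SP,(L-[0,0,135])@R.from_euler('y',a).as_matrix().T+[dx,0,246+dz]))).astype(np.float32).T.reshape(2,1,-1)),cv2.INTER_LINEAR).mean()),dx,dz) for dx in range(-8,9,4) for dz in(-4,0,4))
    print(a.round(2),np.round(best,1).tolist())
E
python3 chk.py
```

```text
23.625 [500.8  22.8 246.3] [ 0.24 -0.35 -0.43  2.23  0.09  0.68  1.15]
[np.float64(2.23), np.float64(2.25), np.float64(2.23), np.float64(2.2), np.float64(2.24), np.float64(2.22), np.float64(2.24), np.float64(2.21), np.float64(2.22), np.float64(2.22), np.float64(2.22), np.float64(2.22), np.float64(2.23)]
noise ref [np.float64(2.25), np.float64(2.19), np.float64(2.22), np.float64(2.2), np.float64(2.2), np.float64(2.2), np.float64(2.2), np.float64(2.22), np.float64(2.21), np.float64(2.2), np.float64(2.22), np.float64(2.22), np.float64(2.21)]
-0.35 [128.0, 4.0, 4.0]
-0.3 [135.3, 4.0, 4.0]
-0.25 [148.7, 4.0, 4.0]
-0.2 [167.3, 8.0, 0.0]
-0.15 [146.1, 8.0, -4.0]
-0.1 [146.3, 8.0, -4.0]
-0.05 [149.1, -4.0, -4.0]
-0.0 [167.6, 0.0, 4.0]
0.05 [163.1, 0.0, 4.0]
0.1 [142.8, 4.0, 0.0]
0.15 [134.4, 8.0, -4.0]
0.2 [105.9, 8.0, -4.0]
0.25 [95.7, 8.0, 4.0]
0.3 [102.3, 8.0, -4.0]
0.35 [102.1, 8.0, -4.0]
```

The weight hangs motionless, with image change only at noise level, and the tilt is well under the limit. The gripper is about 90 mm clear and reads no load. I'll hand it in.

```bash
python3 -c "
from rig import hand_in
print(hand_in())"
```

```text
the job is handed in; nothing more can be done
None
```

I handed the job in at about 24 s: by force readings the gate snapped shut behind the bar and the bar carries the weight; it hangs still with tilt measured only roughly (about 0 to 0.2 rad), the gripper touches nothing, and no verdict was returned.

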